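# Close the pantry canister with its double lid, then lift off the outer cover alone

### The arm

A 6-joint arm with a two-finger parallel gripper is mounted at the origin on the work surface. World frame = base frame: x ahead of the robot, y to its left, z up, the work surface at z = 0. Lengths are in m, angles in rad, forces in N, time in s.
With the tool pointing down it reaches from about 0.275 to 0.875 m from the base axis. Payload 12.5 kg.
Tool frame: the origin (TCP) lies at the very end of the fingers, on their centre line; the grasp point (between the pads) lies 19 mm behind it (env.hold_point_z is the z of the grasp point in the tool frame, in m); z points along the fingers, y is the line along which they close (so a half turn about z gives the same grasp; the last joint's range is limited). The gripper opens to 85 mm and grips with 20 to 120 N. Pads are 22 mm wide; open, the fingers measure 114 mm over their backs; the gripper's body (76 mm by 85 mm) begins 54 mm behind the grasp point. The pads swing forward as they close: fully open they stand 13 mm farther back than shut.
Start: joints at [-1.218, 0.351, 1.652, -0, 1.139, -0.085], TCP at [0.233, -0.498, 0.231] pointing down, gripper open.
Joint ranges: [-2.75, 2.75], [-0.79, 2.1], [0.01, 2.65], [-1.57, 4.71], [0.07, 3.14], [-2.87, 2.87]. Speed limits (rad/s): [2.22, 2.22, 2.79, 3.14, 3.14, 3.14].

### API

Orientations are given as [roll, pitch, yaw] about the fixed x, y, z axes, in that order (R = Rz(yaw) Ry(pitch) Rx(roll)).
In Python, from cell import env gives the robot as it stands.
- The arm moves only by the shell command python3 -m pendant 'ROWS' [FORCE]. ROWS is JSON, a list of rows, each an object of numbers: "tx", "ty", "tz": the shift along the tool's x, y, z in units of 50 mm (1.0 is 50 mm); "twist": the turn about the tool's z in units of 6 degrees (1.0 is 6 degrees); "hand": the opening, from -1 (shut) to 1 (fully open). A call has 1 to 12 rows; each row shifts and turns the commanded pose from where the row before left it, along the tool's axes as they then stand; what a row does not reach is not made up. A row lasts 1/10 s, in which the tool goes at most 50 mm and 8.59 degrees, less where a joint would pass 70% of its speed; a pose out of reach is approached as far as the arm can. A call is refused whole if a number of a shift passes 1 or a number of a turn 1, either way. A call with a gripper value outside its range is refused whole. The fingers move at their own pace and stop on an object; FORCE is the grip in N (left out, the last holds). Time passes only in rows, so rows that do not move let the fingers close. It gives the time, the measured TCP pose, the force, the opening and the grip force at its end, in the units of the state.
- env.get_state(): the state, without advancing time (a new reading comes with each control period).
- env.camera(name): name is "scene" or "top" or "wrist"; returns a dict with "color" (400x640x3 uint8, red, green, blue), "mtx" (3x3 intrinsics, pixels), "D" ([k1, k2, p1, p2, k3] as OpenCV has them; the pictures are not rectified), "origin" and "orientation" of the camera in the world. Camera axes: x right, y up, looking along -z (the intrinsics and any distortion apply to the point x, -y, -z); pixel columns grow to the right and rows downward; lengths in m; the calibration is good to about 2 mm. A picture is of the moment at which its call begins. There is no depth.
- env.finish_job(): hands the job in; it is judged then, once.
Trained networks look in a picture, given as the dict that the camera call returned (one of the last four; its "shot" number tells which), for a name from the list of things; names that differ only in an ending like _2 or _b are one class to them, and where a whole thing is asked for, a point or a joint stands for the part that bears it (a point fixed in the world has none). Each returns a list of dicts, best first, with "score" (0 to 1); they miss things now and then, are a little off and sometimes report something else, mostly with a low value. They report only what shows in the picture. A call takes as long as a camera call. They do not tell look-alikes from the thing itself.
- env.boxes_of(picture, name): "rect" ([left, top, right, bottom] in pixels, round what is visible of it).
- env.regions_of(picture, name): "pixels" (400x640 bool, what is visible of it) and "rect" ([left, top, right, bottom] in pixels, round what is visible of it).
- env.landmark_of(picture, name): "point" ([column, row] in pixels: a listed point, or the origin of a listed thing).
The state is a dict: "t": time; "q": joint angles; "joint_vel": joint speeds; "effort": joint torques, N m; "position": TCP position; "tcp_rot": TCP orientation; "wrist_force": force on the tool from outside, world axes, zero at the start; "torque": the same for the moment, N m; "grip_width": opening from 0.0 (shut) to 1.0 (fully open); "gripper_force": force on a finger pad.
Only numpy, scipy, OpenCV 4.12 (cv2) and the standard library are available. Lean on these libraries where they do the work, as an engineer would, in place of code of your own. Each camera call takes 0.05 s, during which the arm holds its last target. There are 200 camera calls.

### The job

Press the red vent lever on the storage canister fully down. Then take the double lid from the tray by the dark wooden knob, so that the inner lid and the steel outer cover on it come together, lower it home into the canister's mouth before letting go, and let go. Finally take the outer cover by its yellow collar, lift it straight up off the inner lid until it is well clear above the knob and finish holding it there, level, over the canister, with the inner lid left fully seated and undisturbed and the other things on the surface left alone.

Things in the scene. Friction and masses are not known exactly. Their poses are not given: they have to be found in the camera images.
- canister: blue glazed storage canister, fixed, left or right of the middle (the tray on the other side), 115 mm tall: body 124 mm across, shoulder from 83 to 95 mm up, neck 96 mm across. Origin: centre of its underside, z up; its x axis points from its centre to the vent, a dark steel valve head (28 mm wide, reaching 90 mm from the axis, top 104 mm up) with the red lever
- mouth (a point): centre of the canister's open mouth, level with the rim, 115 mm above the surface; axes as the canister's. The mouth is about 86 mm across and over 100 mm deep
- vent_pivot (a point): pivot of the red vent lever on the valve head, 80 mm from the canister's axis along its x and 98 mm up; the lever turns about the canister's y axis, in the plane of its x and z
- vent (a joint): angle of the red vent lever, rad: 0 = raised, pointing 34 degrees up and outward along the canister's +x; 0.75 = fully down on its stop, 9 degrees below level. Starts at 0 to 0.2. The lever is 62 mm long, 14 mm wide (22 at the end), 6 mm thick; press it from above anywhere on its outer half; it stays where it is left (about 2 to 3 N moves it)
- vent_tip (a point): point in the middle of the vent lever's thickness, 60 mm along it from the pivot; moves with the lever
- tray: bamboo tray, fixed, 200 x 250 mm, walls 28 mm high, floor 8 mm thick; the double lid and a spice jar stand in it. Origin: centre of its underside, z up, y along its length
- inner_lid: inner sealing lid, about 0.22 kg, standing on the tray floor: black plug 78 mm across (chamfered foot 68), 14 mm deep; on it a wooden flange 100 mm across, 5 mm thick; then stem and knob. Origin: centre of the plug's underside, z up. Seated, the flange rests on the rim: origin 14 mm below the mouth, about 3 mm of play each side
- knob (a point): middle of the inner lid's upright dark wooden knob: 22 mm across, 34 mm tall (52 to 86 mm above the inner lid's origin), on a stem 16 mm across. This point is on the lid's axis, 69 mm above its origin. The knob stands wholly above the outer cover's collar, whose top is 49 mm above the inner lid's origin
- outer_lid: steel outer cover, about 0.16 kg: disc 116 mm across, 4 mm thick; skirt 12 mm down around the inner lid's flange (4 mm of play each side); collar on top. Origin: centre of the disc's underside, z up; it rests loose on the flange, 19 mm above the inner lid's origin. Lifting it leaves the inner lid behind; raised 81 mm, its skirt clears the knob's top
- collar (a point): middle of the outer cover's yellow collar, on its axis, 17 mm above the cover's origin: a tube 42 mm outside, 32 mm inside, from 4 to 30 mm above the cover's origin; the inner lid's stem and knob pass freely through it, so fingers around the collar straddle the knob
- spice_jar: small amber glass spice jar with steel cap, 38 mm wide, 56 mm tall, standing in the tray at the end away from the lids; leave alone. Origin at the middle of its underside
- glass_vase: square clear glass vase, 85 mm wide, 160 mm tall, at the back; leave alone. Origin at the middle of its underside
- silver_plate: round silver serving plate, 160 mm across, 20 mm high, at the back; leave alone. Origin at the middle of its underside
- preserve_jar: green glass preserve jar with red cap, 72 mm wide, 110 mm tall; leave alone. Origin at the middle of its underside
- food_can: food can with green label, 74 mm wide, 105 mm tall; leave alone. Origin at the middle of its underside
- mug: white mug, 80 mm wide, 90 mm tall, back middle; leave alone. Origin at the middle of its underside
- spoon: wooden spoon, 200 mm long, lying in the middle of the surface between tray and canister; leave alone. Origin at its underside near mid-length
There are look-alikes about, which are no part of the job. What is shaped like the outer_lid but orange or pink is not meant. What is shaped like the inner_lid but blue or orange is not meant.

How it is judged:
By the outcome, as a careful person would: the job done as asked, in the order asked, and still so for the second after the job is handed in, while the arm keeps its last pose, push and grip.
It also fails if it takes over 69 s, if anything falls off the work surface, if the arm or the gripper's body presses on something with over 40 N, if the wrist force passes 120 N, or if a joint passes its speed limit or range.

## Working session

There is one attempt and no reset: what is moved stays moved. The work goes in short steps, Python scripts to look and compute and a shell command to move; the robot and the scene stay as the last step left them, time stands still between calls to the robot, and variables do not carry over. Pictures are saved under pics/ and viewed, at most 13 in all, crops included, and the job is handed in when it is done.

```bash
mkdir -p pics; ls
cat > h.py <<'E'
import numpy as np, cv2, json
from scipy.spatial.transform import Rotation as Ro
from cell import env
def ray(p,px):
    n=cv2.undistortPoints(np.array([[px]],float),np.array(p["mtx"]),np.array(p["D"]))[0,0]
    o=np.array(p["orientation"],float)
    R=o if o.shape==(3,3) else Ro.from_euler('xyz',o).as_matrix()
    d=R@np.array([n[0],-n[1],-1.]); return np.array(p["origin"],float),d/np.linalg.norm(d)
def proj(p,X):
    o=np.array(p["orientation"],float)
    R=o if o.shape==(3,3) else Ro.from_euler('xyz',o).as_matrix()
    c=R.T@(np.array(X)-np.array(p["origin"])); c=np.array([c[0],-c[1],-c[2]])
    return cv2.projectPoints(c[None],np.zeros(3),np.zeros(3),np.array(p["mtx"]),np.array(p["D"]))[0].ravel()
def atz(p,px,z):
    o,d=ray(p,px); return o+d*(z-o[2])/d[2]
def tri(*pp):
    A=np.zeros((3,3));b=np.zeros(3);L=[ray(p,x) for p,x in pp]
    for o,d in L:
        M=np.eye(3)-np.outer(d,d);A+=M;b+=M@o
    X=np.linalg.solve(A,b); r=[np.linalg.norm((np.eye(3)-np.outer(d,d))@(X-o)) for o,d in L]
    return X,max(r)
def save(p,f,crop=None,s=1):
    im=p["color"][:,:,::-1]
    if crop: l,t,r,b=crop; im=im[t:b,l:r]
    cv2.imwrite("pics/"+f,cv2.resize(im,None,fx=s,fy=s,interpolation=cv2.INTER_CUBIC))
E
python3 - <<'E'
from h import *
P={n:env.camera(n) for n in("scene","top")}
both=np.vstack([P["scene"]["color"],P["top"]["color"]])
cv2.imwrite("pics/a.png",cv2.resize(both[:,:,::-1],(480,600),interpolation=cv2.INTER_AREA))
save(P["top"],"top.png",s=1.25); save(P["scene"],"scene.png",s=1.25)
for n in P: print(n,P[n]["origin"],P[n]["orientation"])
for k in ["canister","mouth","vent_pivot","vent_tip","tray","inner_lid","knob","outer_lid","collar","spoon","spice_jar","mug","glass_vase"]:
    for n in P:
        print(k,n,[(np.round(r["point"]).tolist(),round(r["score"],2)) for r in env.landmark_of(P[n],k)][:4])
print(env.get_state(),env.hold_point_z)
E
```

```text
pics
scene [ 1.12547573 -0.84309434  0.72836825] [0.99159966 0.0212055  0.63211107]
top [ 0.3257797  -0.06135414  1.33175812] [ 0.1628674  -0.01005937 -1.58802386]
canister scene [([367.0, 179.0], 0.55)]
canister top [([208.0, 206.0], 0.58)]
mouth scene [([368.0, 146.0], 0.72)]
mouth top [([204.0, 202.0], 0.8), ([217.0, 172.0], 0.38)]
vent_pivot scene [([381.0, 161.0], 0.55)]
vent_pivot top [([216.0, 173.0], 0.82)]
vent_tip scene [([392.0, 161.0], 0.56), ([254.0, 243.0], 0.18)]
vent_tip top [([228.0, 157.0], 0.42)]
tray scene [([272.0, 248.0], 0.96)]
tray top [([356.0, 209.0], 0.78), ([224.0, 136.0], 0.29)]
inner_lid scene [([269.0, 359.0], 0.88), ([138.0, 286.0], 0.69)]
inner_lid top [([438.0, 140.0], 0.79), ([368.0, 215.0], 0.61), ([455.0, 267.0], 0.57)]
knob scene [([133.0, 261.0], 0.95), ([265.0, 338.0], 0.76), ([250.0, 229.0], 0.72)]
knob top [([460.0, 268.0], 0.94), ([441.0, 129.0], 0.71), ([375.0, 211.0], 0.4)]
outer_lid scene [([443.0, 186.0], 0.7), ([187.0, 240.0], 0.61), ([206.0, 305.0], 0.6), ([255.0, 246.0], 0.59)]
outer_lid top [([432.0, 205.0], 0.88), ([368.0, 213.0], 0
[... 553 characters left out ...]
.0, 133.0], 0.77)]
{'t': 1.4, 'q': array([-1.21762488e+00,  3.50680827e-01,  1.65179773e+00, -8.77586438e-06,
        1.13907820e+00, -8.45857942e-02]), 'joint_vel': array([ 0.00100636, -0.00116999,  0.00098994,  0.00104698,  0.00111815,
        0.00036845]), 'effort': array([ 4.73771081e-05, -5.06028342e+01, -2.91646886e+01, -8.76484046e-05,
        6.70234112e-04,  1.54566612e-05]), 'position': array([ 0.233176  , -0.49811777,  0.23130093]), 'tcp_rot': array([3.14155755e+00, 1.09755489e-05, 4.37760912e-01]), 'wrist_force': array([-0.1150772 ,  0.70324724, -0.68700401]), 'torque': array([ 0.02708436, -0.02902749,  0.01010718]), 'gripper_force': 0.0, 'grip_width': 0.9966537864253026} -0.0187
```

View pics/top.png

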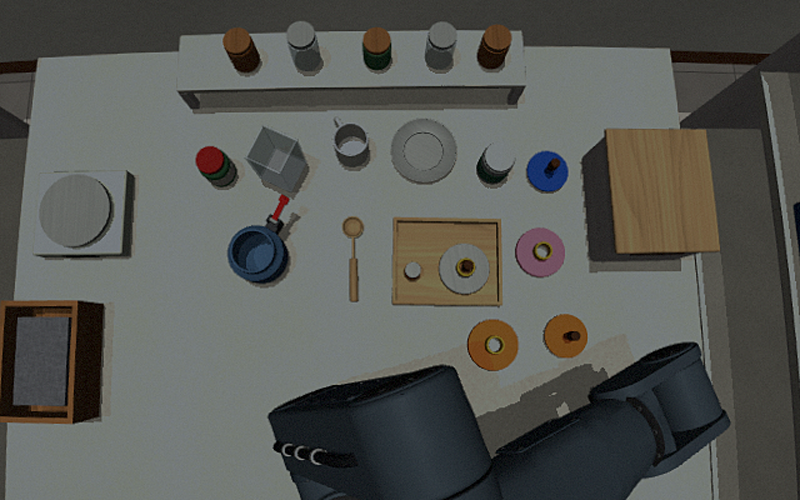

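View pics/scene.png

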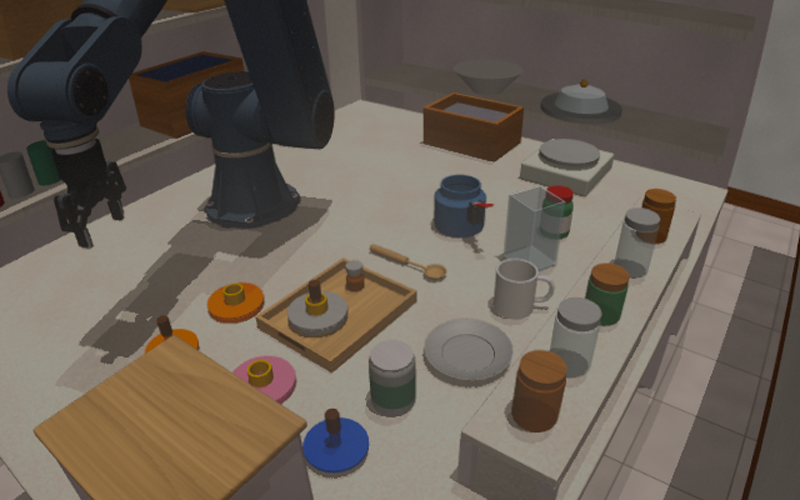

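Run:
```python
from h import *
S=env.camera("scene");T=env.camera("top")
def pt(n,a,b):
    X,r=tri((S,a),(T,b));print(n,X.round(4),round(r,4))
def L(p,k,near):
    return min(env.landmark_of(p,k),key=lambda r:np.hypot(*(np.array(r["point"])-near)))["point"]
for k,a,b in [("mouth",(368,146),(204,202)),("vent_pivot",(381,161),(216,173)),("vent_tip",(392,161),(228,157)),("knob",(250,229),(375,211)),("collar",(252,242),(374,215)),("inner_lid",(254,250),(368,215)),("tray",(272,248),(356,209)),("spice_jar",(286,226),(329,218)),("mug",(409,245),(284,123)),("canister",(367,179),(208,206))]:
    u,v=L(S,k,a),L(T,k,b);print(np.round(u),np.round(v));pt(k,u,v)
save(S,"crop.png",(180,130,460,300),2.8)
```

```text
Traceback (most recent call last):
ValueError: min() iterable argument is empty
```

The top view (original pixels) shows these candidates:
- The double lid in the tray at (372,214): grey steel cover, yellow collar, dark knob. This is the one I want.
- Look-alikes: pink cover (432,201), orange cover (394,276), orange inner lid (454,269), blue inner lid (437,137).

The canister is at (206,203), with its red lever pointing back-right to (228,157), close to the glass vase (222,128). The arm is clear of everything.

Run:
```python
from h import *
S=[env.camera("scene") for _ in range(3)];T=[env.camera("top") for _ in range(3)]
def L(ps,k,near):
    o=[r["point"] for p in ps for r in env.landmark_of(p,k) if np.hypot(*(np.array(r["point"])-near))<14]
    return np.median(o,axis=0) if o else None
S_,T_=S,T
for k,a,b in [("mouth",(368,146),(204,202)),("vent_pivot",(381,161),(216,173)),("vent_tip",(392,164),(228,157)),("knob",(252,229),(375,211)),("collar",(252,242),(372,214)),("inner_lid",(254,250),(368,215)),("outer_lid",(254,248),(368,215)),("tray",(272,248),(356,209)),("spice_jar",(286,226),(329,218)),("mug",(409,245),(284,123)),("glass_vase",(421,211),(226,133)),("canister",(367,179),(208,206))]:
    try: # newest four shots only
        Sx=[env.camera("scene") for _ in range(2)];Tx=[env.camera("top") for _ in range(2)]
        u,v=L(Sx,k,a),L(Tx,k,b);X,r=tri((Sx[0],u),(Tx[0],v));print(k,u.round(1),v.round(1),X.round(4),round(r,4))
    except Exception as e: print(k,u,v)
save(S[0],"crop.png",(180,130,460,300),2.8)
# check reprojections
p=Sx[0];save(p,"crop.png",(180,130,460,300),2.8)
print(env.get_state()["t"])
```

```text
mouth [370.3 145.9] [204.1 201.9] [0.5151 0.2104 0.115 ] 0.0074
vent_pivot [381.4 161.7] [218.8 172.8] [0.5881 0.1677 0.1065] 0.0021
vent_tip [392.4 164.3] [227.2 156.1] [0.632  0.1442 0.122 ] 0.0
knob [251.  230.9] [373.  215.1] [ 0.4723 -0.2495  0.0736] 0.0012
collar [252.4 243.4] [376.1 212.2] [ 0.4836 -0.2616  0.049 ] 0.002
inner_lid None [370.7 219. ]
outer_lid [253.5 250.1] [370.2 213.5] [ 0.4806 -0.2521  0.0211] 0.0025
tray [268.  248.2] [357.3 209.4] [ 0.4947 -0.2166  0.0098] 0.0023
spice_jar [286.2 228.7] [325.8 218.7] [ 0.4717 -0.1234  0.0019] 0.0002
mug [409.  245.6] [282.8 123.8] [ 0.7641  0.0008 -0.0044] 0.0029
glass_vase [424.7 212.4] [225.3 135.1] [ 0.731   0.1733 -0.0141] 0.0012
canister [366.2 176.8] [207.2 207.1] [0.5093 0.2194 0.0057] 0.0012
6.65
```

View pics/crop.png

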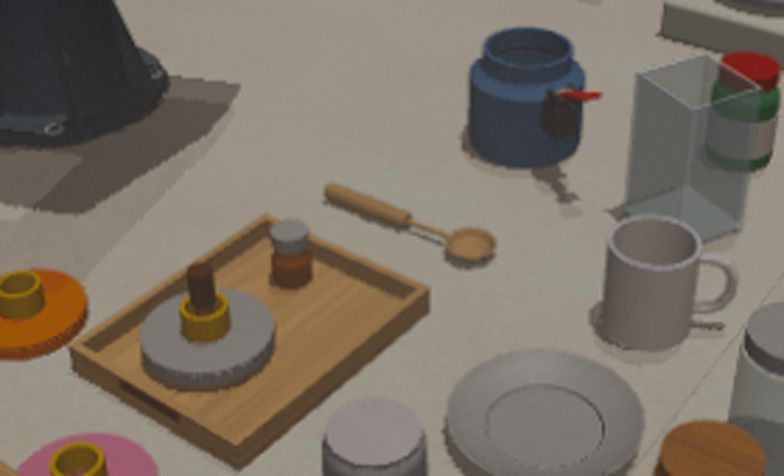

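The crop confirms the choice: the steel cover with yellow collar and dark knob stands in the tray at about (205,330) in the crop. The canister's red lever is at (575,96) and is raised. I'll move over the lid and look with the wrist camera on the way.

```bash
python3 -m pendant '[{"tx":0.78,"ty":-0.42,"hand":-1},{"tx":0.78,"ty":-0.42,"hand":-1},{"tx":0.78,"ty":-0.42,"hand":-1},{"tx":0.78,"ty":-0.42,"hand":-1},{"tx":0.78,"ty":-0.42,"hand":-1},{"tx":0.78,"ty":-0.42,"hand":-1},{"tx":0.78,"ty":-0.42,"hand":-1},{"hand":-1}]' 40
cat >> h.py <<'E'
def yaw(): return float(env.get_state()["tcp_rot"][2])
def rel(X):
    s=env.get_state();d=np.array(X)-np.array(s["position"]);R=Ro.from_euler('xyz',s["tcp_rot"]).as_matrix()
    return ((R.T@d)/0.05).round(3)
E
python3 - <<'E'
from h import *
p=env.camera("wrist");save(p,"w1.png");print(p["origin"],p["orientation"])
for k in("knob","collar","outer_lid","inner_lid"): print(k,[(np.round(r["point"],1).tolist(),round(r["score"],2)) for r in env.landmark_of(p,k)])
for X in [(.475,-.252,.077),(.48,-.252,.02)]: print(proj(p,X))
E
```

```text
[ 0.30681532 -0.46337493  0.37385479] [-3.23433275e-01  8.24891888e-04 -1.13202323e+00]
knob []
collar [([175.4, 30.6], 0.91)]
outer_lid [([183.9, 34.6], 0.74)]
inner_lid [([337.1, 90.7], 0.58)]
[ 139.87650427 -282.90552694]
[ 177.46476508 -215.20205171]validation failed for argument at $[0]...
```

View pics/w1.png

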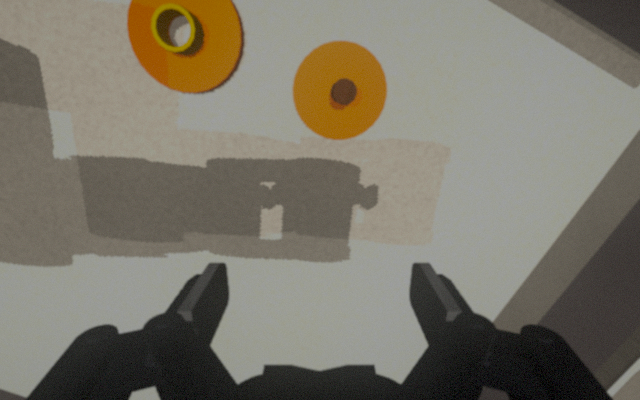

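The call was refused, so the arm is still at its start. The picture shows the orange look-alikes at (178,30) and (343,92). The rows probably need all the keys.

```bash
python3 -m pendant '[{"tx":0.78,"ty":-0.42,"tz":0,"twist":0,"hand":-1},{"tx":0.78,"ty":-0.42,"tz":0,"twist":0,"hand":-1},{"tx":0.78,"ty":-0.42,"tz":0,"twist":0,"hand":-1},{"tx":0.78,"ty":-0.42,"tz":0,"twist":0,"hand":-1},{"tx":0.78,"ty":-0.42,"tz":0,"twist":0,"hand":-1},{"tx":0.5,"ty":-0.42,"tz":0,"twist":0,"hand":-1},{"tx":0,"ty":0,"tz":0,"twist":0,"hand":-1}]' 40
python3 - <<'E'
from h import *
p=env.camera("wrist");save(p,"w2.png");print(p["origin"],p["orientation"])
for k in("knob","collar","outer_lid","inner_lid"): print(k,[(np.round(r["point"],1).tolist(),round(r["score"],2)) for r in env.landmark_of(p,k)])
for X in [(.475,-.252,.077),(.48,-.252,.02)]: print(proj(p,X))
E
```

```text
t: 7.6
position: [0.3802, -0.288, 0.2314]
tcp_rot: [-3.141, -0.0, 0.441]
wrist_force: [0.4, -0.4, 0.3]
grip_width: 0.0
gripper_force: 0.0
[ 0.45369759 -0.25304597  0.37398016] [-0.32304438  0.0012659  -1.12858419]
knob [([330.8, 64.7], 0.95), ([449.6, 297.9], 0.77), ([326.7, 74.4], 0.22)]
collar [([332.1, 66.4], 0.81), ([310.8, 238.7], 0.79), ([503.7, 120.3], 0.63)]
outer_lid [([490.8, 114.4], 0.9), ([309.8, 234.1], 0.68)]
inner_lid [([327.7, 77.6], 0.91), ([428.0, 270.2], 0.71)]
[328.70288864  71.3300624 ]
[329.26268082  70.56363615]
```

```bash
python3 -m pendant '[{"tx":0.63,"ty":-0.67,"tz":0,"twist":0,"hand":-1},{"tx":0.63,"ty":-0.67,"tz":0,"twist":0,"hand":-1},{"tx":0.63,"ty":-0.67,"tz":0,"twist":0,"hand":-1},{"tx":0.63,"ty":-0.67,"tz":0,"twist":0,"hand":-1},{"tx":0.63,"ty":-0.67,"tz":0,"twist":0,"hand":-1},{"tx":0.63,"ty":-0.67,"tz":0,"twist":0,"hand":-1},{"tx":0.63,"ty":-0.67,"tz":0,"twist":0,"hand":-1},{"tx":0.63,"ty":-0.67,"tz":0,"twist":0,"hand":-1},{"tx":0.63,"ty":-0.67,"tz":0,"twist":0,"hand":-1},{"tx":0.63,"ty":-0.67,"tz":0,"twist":0,"hand":-1},{"tx":0,"ty":0,"tz":0,"twist":0,"hand":-1}]' 40
python3 - <<'E'
from h import *
p=env.camera("wrist");save(p,"w3.png");print(p["origin"])
for k in("mouth","vent_pivot","vent_tip"):
  for r in env.landmark_of(p,k)[:2]: print(k,np.round(r["point"],1).tolist(),round(r["score"],2),atz(p,r["point"],{"mouth":.115,"vent_pivot":.098,"vent_tip":.125}[k]).round(4))
E
```

```text
t: 8.95
position: [0.5236, 0.1493, 0.231]
tcp_rot: [-3.141, -0.001, 0.44]
wrist_force: [-0.8, -0.5, -0.5]
grip_width: 0.003
gripper_force: 0.0
[0.59702629 0.18408591 0.37360084]
mouth [246.1, 175.9] 0.59 [0.5131 0.2121 0.115 ]
vent_pivot [326.4, 120.4] 0.95 [0.5814 0.1701 0.098 ]
vent_tip [385.6, 79.6] 0.58 [0.6277 0.1449 0.125 ]
```

View pics/w3.png

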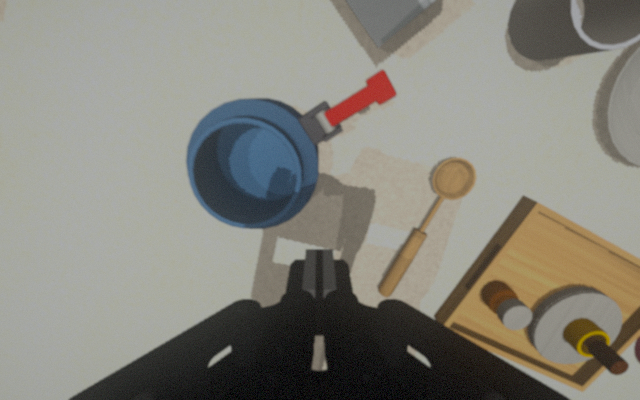

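The wrist view shows the canister mouth at (246,176), the red lever end at (382,85) and the vase corner at (378,60). Next I press the lever.

```bash
python3 -m pendant '[{"tx":0.575,"ty":0.28,"tz":0,"twist":0,"hand":-1},{"tx":0.575,"ty":0.28,"tz":0,"twist":0,"hand":-1},{"tx":0.575,"ty":0.28,"tz":0,"twist":0,"hand":-1},{"tx":0,"ty":0,"tz":0.6,"twist":0,"hand":-1},{"tx":0,"ty":0,"tz":0.6,"twist":0,"hand":-1},{"tx":0,"ty":0,"tz":0.6,"twist":0,"hand":-1},{"tx":0,"ty":0,"tz":0.3,"twist":0,"hand":-1},{"tx":0,"ty":0,"tz":0.2,"twist":0,"hand":-1},{"tx":0,"ty":0,"tz":0.2,"twist":0,"hand":-1},{"tx":0,"ty":0,"tz":0.1,"twist":0,"hand":-1},{"tx":0,"ty":0,"tz":0,"twist":0,"hand":-1}]' 40
```

```text
t: 10.25
position: [0.6183, 0.1447, 0.1013]
tcp_rot: [-3.142, -0.0, 0.438]
wrist_force: [0.1, 0.9, 0.4]
grip_width: 0.001
gripper_force: 0.0
```

```bash
python3 -m pendant '[{"tx":0,"ty":0,"tz":0.06,"twist":0,"hand":-1},{"tx":0,"ty":0,"tz":0.06,"twist":0,"hand":-1},{"tx":0,"ty":0,"tz":0.03,"twist":0,"hand":-1},{"tx":0,"ty":0,"tz":0,"twist":0,"hand":-1}]' 40
```

```text
t: 10.65
position: [0.6186, 0.1449, 0.0947]
tcp_rot: [3.141, -0.001, 0.438]
wrist_force: [-1.8, -0.4, 8.8]
grip_width: -0.003
gripper_force: 4.0
```

```bash
python3 -m pendant '[{"tx":0,"ty":0,"tz":0.03,"twist":0,"hand":-1},{"tx":0,"ty":0,"tz":0,"twist":0,"hand":-1}]' 40
python3 -m pendant '[{"tx":0,"ty":0,"tz":-0.6,"twist":0,"hand":-1},{"tx":0,"ty":0,"tz":-0.9,"twist":0,"hand":-1},{"tx":0,"ty":0,"tz":-0.9,"twist":0,"hand":-1},{"tx":-0.6,"ty":0,"tz":-0.4,"twist":0,"hand":0.4},{"tx":-0.6,"ty":0,"tz":0,"twist":0,"hand":0.4},{"tx":-0.6,"ty":0,"tz":0,"twist":0,"hand":0.4},{"tx":0,"ty":0,"tz":0,"twist":0,"hand":0.4}]'
python3 - <<'E'
from h import *
def pts(k,z,n=3):
  o=[]
  for c in ("wrist","top","scene"):
    p=env.camera(c)
    if c=="wrist": save(p,"w4.png")
    for r in env.landmark_of(p,k)[:1]: o.append((c,np.round(r["point"],1).tolist(),round(r["score"],2),atz(p,r["point"],z).round(4).tolist()))
  print(k,*o,sep="\n ")
pts("mouth",.115);pts("vent_pivot",.098);pts("vent_tip",.089)
p=env.camera("wrist")
for r in env.regions_of(p,"canister")[:1]:
  print(r["rect"],r["score"])
print(p["origin"])
cv2.imwrite("pics/w5.png",p["color"][:,:,::-1])
E
```

```text
t: 10.85
position: [0.6187, 0.145, 0.0942]
tcp_rot: [3.141, -0.001, 0.438]
wrist_force: [-5.4, -0.6, 17.6]
grip_width: -0.001
gripper_force: 8.2
t: 11.55
position: [0.5342, 0.1058, 0.2325]
tcp_rot: [-3.141, 0.001, 0.437]
wrist_force: [0.6, -0.0, -0.3]
grip_width: 0.682
gripper_force: 0.0
mouth
 ('wrist', [187.7, 164.8], 0.94, [0.5116, 0.2162, 0.115])
 ('top', [395.4, 130.4], 0.48, [0.6999, -0.3157, 0.115])
 ('scene', [368.8, 146.1], 0.59, [0.5162, 0.214, 0.115])
vent_pivot
 ('wrist', [272.8, 113.4], 0.77, [0.5811, 0.1707, 0.098])
 ('scene', [379.9, 162.5], 0.72, [0.5783, 0.1727, 0.098])
vent_tip
 ('wrist', [330.5, 71.0], 0.87, [0.6317, 0.1409, 0.089])
 ('scene', [366.8, 179.5], 0.75, [0.5888, 0.0845, 0.089])
[132.5, 61.8, 339.6, 220.8] 0.93
[0.61033274 0.14132503 0.37487869]
```

View pics/w5.png

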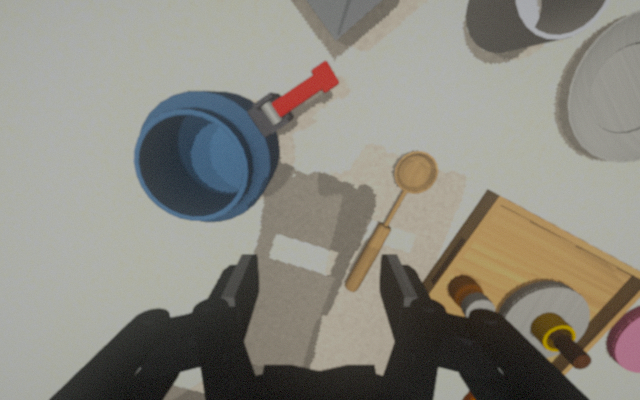

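The lever now points outward at about level, tip at (328,75), and it was firm on its stop with 17 N at the expected height. The mouth is at (190,165). Next I fit the mouth rim and go back over the lid.

```bash
cat >> h.py <<'E'
def circ(p,x0,z,Rs,rng=.012,step=.0005,ang=None):
    """best (x,y) of concentric circles at height z by mean gradient magnitude"""
    g=cv2.GaussianBlur(p["color"],(0,0),1.0).astype(np.float32)
    G=sum(np.hypot(cv2.Sobel(g[:,:,i],-1,1,0),cv2.Sobel(g[:,:,i],-1,0,1)) for i in range(3)); G=np.minimum(G,np.percentile(G,97))
    t=np.linspace(0,2*np.pi,90) if ang is None else ang
    v=np.arange(-rng,rng+1e-9,step);best=[]
    for dx in v:
        for dy in v:
            sc=0
            for R,zz in Rs:
                X=np.c_[x0[0]+dx+R*np.cos(t),x0[1]+dy+R*np.sin(t),np.full(len(t),zz)]
                q=projn(p,X); sc+=cv2.remap(G,q[:,0].astype(np.float32)[None],q[:,1].astype(np.float32)[None],1).mean()
            best.append((sc,x0[0]+dx,x0[1]+dy))
    best.sort(reverse=True);return np.round(best[:3],4)
def projn(p,X):
    o=np.array(p["orientation"],float);R=o if o.shape==(3,3) else Ro.from_euler('xyz',o).as_matrix()
    c=(X-np.array(p["origin"]))@R*np.array([1,-1,-1]);
    return cv2.projectPoints(c,np.zeros(3),np.zeros(3),np.array(p["mtx"]),np.array(p["D"]))[0][:,0]
E
python3 - <<'E'
from h import *
for n in("wrist","scene","top"):
    p=env.camera(n);print(n,circ(p,(.513,.212),.115,[(.048,.115),(.043,.115)]).tolist())
E
python3 -m pendant '[{"tx":-0.54,"ty":0.66,"tz":0,"twist":0,"hand":0.4},{"tx":-0.54,"ty":0.66,"tz":0,"twist":0,"hand":0.4},{"tx":-0.54,"ty":0.66,"tz":0,"twist":0,"hand":0.4},{"tx":-0.54,"ty":0.66,"tz":0,"twist":0,"hand":0.4},{"tx":-0.54,"ty":0.66,"tz":0,"twist":0,"hand":0.4},{"tx":-0.54,"ty":0.66,"tz":0,"twist":0,"hand":0.4},{"tx":-0.54,"ty":0.66,"tz":0,"twist":0,"hand":0.4},{"tx":-0.54,"ty":0.66,"tz":0,"twist":0,"hand":0.4},{"tx":-0.54,"ty":0.66,"tz":0,"twist":0,"hand":0.4},{"tx":0,"ty":0,"tz":0,"twist":0,"hand":0.4}]'
python3 - <<'E'
from h import *
p=env.camera("wrist");save(p,"w6.png");print(p["origin"])
old=dict(p);old["origin"]=[0.45369759,-0.25304597,0.37398016];old["orientation"]=[-0.32304438,.0012659,-1.12858419]
for k,o in(("knob",(330.8,64.7)),("collar",(332.1,66.4))):
  for r in env.landmark_of(p,k)[:2]:
    X,e=tri((p,r["point"]),(old,o));print(k,np.round(r["point"],1),round(r["score"],2),X.round(4),round(e,4))
print("disc wrist",circ(p,(.476,-.252),.031,[(.058,.031)]).tolist())
s=env.camera("scene");print("disc scene",circ(s,(.476,-.252),.031,[(.058,.031)]).tolist())
E
```

```text
wrist [[471.1005, 0.513, 0.214], [466.8349, 0.5125, 0.214], [461.0862, 0.513, 0.2145]]
scene [[521.9078, 0.5135, 0.2155], [521.8202, 0.513, 0.216], [521.8002, 0.5135, 0.215]]
top [[205.3352, 0.513, 0.2225], [205.2487, 0.5135, 0.2225], [204.8701, 0.514, 0.2225]]
t: 13.7
position: [0.4414, -0.2692, 0.2323]
tcp_rot: [3.141, 0.0, 0.434]
wrist_force: [0.2, 0.9, 0.3]
grip_width: 0.703
gripper_force: 0.0
[ 0.51515177 -0.23466056  0.37484865]
knob [317.2 141.3] 0.76 [ 0.4792 -0.2506  0.0896] 0.0008
collar [303.6 284.8] 0.7 [ 0.4614 -0.2536  0.2882] 0.0006
collar [484.5 176.6] 0.67 [ 0.4866 -0.2573  0.327 ] 0.029
disc wrist [[147.4879, 0.477, -0.251], [146.6322, 0.477, -0.2515], [146.1522, 0.4775, -0.251]]
disc scene [[212.492, 0.48, -0.2535], [212.1529, 0.48, -0.253], [211.97, 0.4795, -0.2535]]
```

View pics/w6.png

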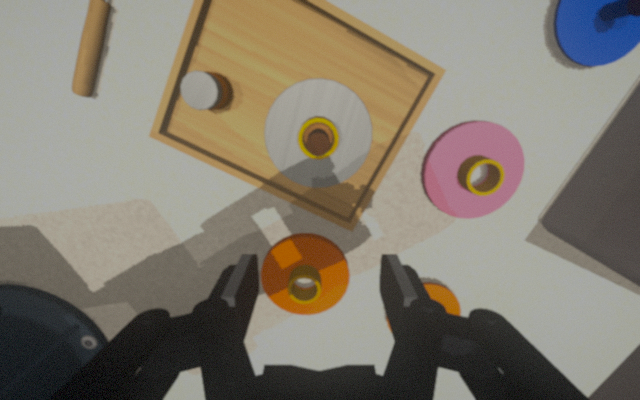

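The view shows the double lid in the tray at (318,135), centred between the fingers. The jar at (205,90) and the orange and pink covers are clear of the path. The mouth comes out at (0.513, 0.214) and the lid at (0.4775, -0.2515), so I descend on the knob.

```bash
python3 -m pendant '[{"tx":0.4,"ty":-0.01,"tz":0.3,"twist":0,"hand":0.2},{"tx":0.4,"ty":-0.01,"tz":0.3,"twist":0,"hand":0.2},{"tx":0,"ty":0,"tz":0.6,"twist":0,"hand":0.2},{"tx":0,"ty":0,"tz":0.6,"twist":0,"hand":0.2},{"tx":0,"ty":0,"tz":0,"twist":0,"hand":0.2}]'
python3 - <<'E'
from h import *
p=env.camera("wrist");save(p,"w7.png")
print([(np.round(r["point"],1).tolist(),round(r["score"],2),atz(p,r["point"],.077).round(4)) for r in env.landmark_of(p,"knob")[:2]])
print("disc",circ(p,(.477,-.251),.031,[(.058,.031)],rng=.006).tolist())
print("knobtop",circ(p,(.477,-.251),0,[(.011,.094)],rng=.006).tolist())
print(proj(p,(.4775,-.2515,.094)))
E
```

```text
t: 14.4
position: [0.4771, -0.2452, 0.1392]
tcp_rot: [-3.136, 0.003, 0.44]
wrist_force: [-0.2, 1.8, -0.3]
grip_width: 0.599
gripper_force: 0.0
[([330.5, 218.3], 0.6, array([ 0.4805, -0.2518,  0.077 ]))]
disc [[177.7228, 0.477, -0.2525], [175.4825, 0.477, -0.252], [172.5865, 0.4765, -0.252]]
knobtop [[189.9088, 0.4785, -0.2515], [184.0771, 0.4785, -0.252], [184.0713, 0.479, -0.2515]]
[328.80204428 231.9007981 ]
```

View pics/w7.png

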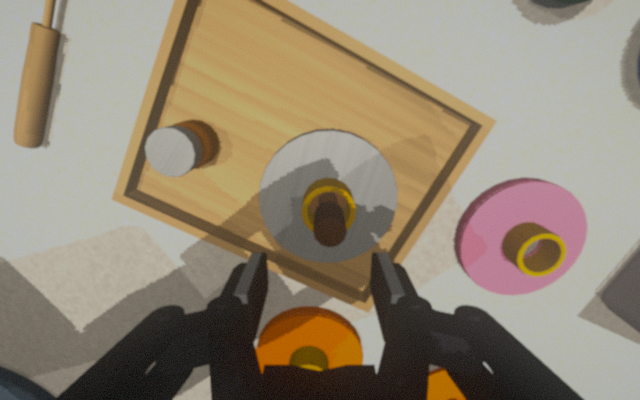

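The knob top is at (328,230), slightly right of the finger midline (320), which matches the measured 6.5 mm correction along tool y. I correct that, descend and grip.

```bash
python3 -m pendant '[{"tx":-0.04,"ty":0.13,"tz":0,"twist":0,"hand":0.2},{"tx":0,"ty":0,"tz":0.4,"twist":0,"hand":0.2},{"tx":0,"ty":0,"tz":0.4,"twist":0,"hand":0.2},{"tx":0,"ty":0,"tz":0.4,"twist":0,"hand":0.2},{"tx":0,"ty":0,"tz":0.2,"twist":0,"hand":0.2},{"tx":0,"ty":0,"tz":0.14,"twist":0,"hand":0.2},{"tx":0,"ty":0,"tz":0,"twist":0,"hand":0.2},{"tx":0,"ty":0,"tz":0,"twist":0,"hand":0.2}]'
```

```text
t: 15.3
position: [0.4798, -0.2546, 0.0662]
tcp_rot: [3.141, -0.001, 0.438]
wrist_force: [-0.1, 0.1, 0.3]
grip_width: 0.602
gripper_force: 0.0
```

```bash
python3 -m pendant '[{"tx":-0.01,"ty":-0.06,"tz":0.08,"twist":0,"hand":0.2},{"tx":0,"ty":0,"tz":0,"twist":0,"hand":0.2},{"tx":0,"ty":0,"tz":0,"twist":0,"hand":-1},{"tx":0,"ty":0,"tz":0,"twist":0,"hand":-1},{"tx":0,"ty":0,"tz":0,"twist":0,"hand":-1},{"tx":0,"ty":0,"tz":0,"twist":0,"hand":-1},{"tx":0,"ty":0,"tz":0,"twist":0,"hand":-1},{"tx":0,"ty":0,"tz":0,"twist":0,"hand":-1}]' 70
```

```text
t: 16.1
position: [0.4778, -0.252, 0.0616]
tcp_rot: [3.141, -0.0, 0.438]
wrist_force: [0.1, -1.2, 6.3]
grip_width: 0.237
gripper_force: 68.3
```

```bash
python3 -m pendant '[{"tx":0,"ty":0,"tz":-0.1,"twist":0,"hand":-1},{"tx":0,"ty":0,"tz":-0.3,"twist":0,"hand":-1},{"tx":0,"ty":0,"tz":-0.5,"twist":0,"hand":-1},{"tx":0,"ty":0,"tz":-0.6,"twist":0,"hand":-1},{"tx":0,"ty":0,"tz":-0.6,"twist":0,"hand":-1},{"tx":0,"ty":0,"tz":-0.6,"twist":0,"hand":-1},{"tx":0,"ty":0,"tz":-0.6,"twist":0,"hand":-1},{"tx":0,"ty":0,"tz":-0.4,"twist":0,"hand":-1},{"tx":0,"ty":0,"tz":-0.1,"twist":0,"hand":-1},{"tx":0,"ty":0,"tz":0,"twist":0,"hand":-1}]' 70
python3 - <<'E'
from h import *
p=env.camera("scene");save(p,"s2.png",(160,60,420,300),2.4)
w=env.camera("wrist");b=np.hstack([cv2.resize(p["color"][60:300,160:420],(433,400)),cv2.resize(w["color"],(367,400))]);cv2.imwrite("pics/s2.png",b[:,:,::-1])
E
```

```text
t: 17.1
position: [0.4773, -0.2516, 0.251]
tcp_rot: [-3.141, 0.0, 0.438]
wrist_force: [0.2, -0.0, -4.3]
grip_width: 0.237
gripper_force: 69.0
```

View pics/s2.png

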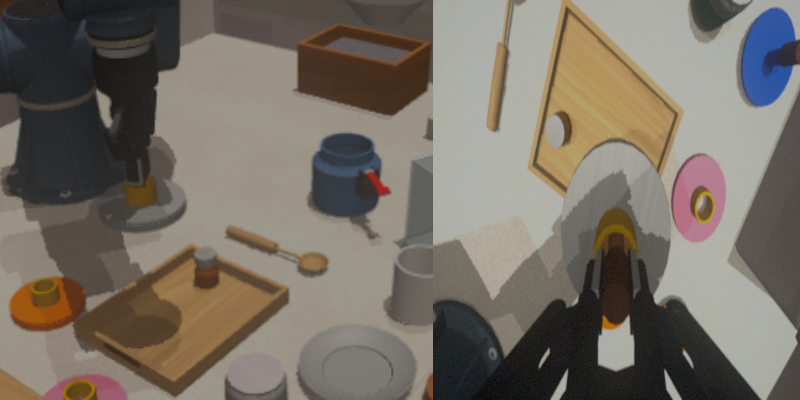

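Both lids hang together from the knob: the scene half shows the disc at (143,203), roughly level, and the lever down. I carry them gently to the canister.

```bash
python3 -m pendant '[{"tx":0.15,"ty":-0.27,"tz":0,"twist":0,"hand":-1},{"tx":0.35,"ty":-0.62,"tz":0,"twist":0,"hand":-1},{"tx":0.35,"ty":-0.62,"tz":0,"twist":0,"hand":-1},{"tx":0.35,"ty":-0.62,"tz":0,"twist":0,"hand":-1},{"tx":0.35,"ty":-0.62,"tz":0,"twist":0,"hand":-1},{"tx":0.35,"ty":-0.62,"tz":0,"twist":0,"hand":-1},{"tx":0.35,"ty":-0.62,"tz":0,"twist":0,"hand":-1},{"tx":0.35,"ty":-0.62,"tz":0,"twist":0,"hand":-1},{"tx":0.35,"ty":-0.62,"tz":0,"twist":0,"hand":-1},{"tx":0.35,"ty":-0.62,"tz":0,"twist":0,"hand":-1},{"tx":0.35,"ty":-0.62,"tz":0,"twist":0,"hand":-1},{"tx":0.25,"ty":-0.45,"tz":0,"twist":0,"hand":-1}]'
python3 -m pendant '[{"tx":0.25,"ty":-0.45,"tz":0,"twist":0,"hand":-1},{"tx":0.25,"ty":-0.43,"tz":0,"twist":0,"hand":-1},{"tx":0.15,"ty":-0.25,"tz":0,"twist":0,"hand":-1},{"tx":0,"ty":0,"tz":0,"twist":0,"hand":-1},{"tx":0,"ty":0,"tz":0,"twist":0,"hand":-1}]'
python3 - <<'E'
from h import *
s=env.get_state();x,y,z=s["position"];print(s["position"],rel((.513,.214,z)))
zd=z-.0536+.023
for n in("wrist","scene","top"):
    p=env.camera(n);print(n,"disc",circ(p,(x,y),0,[(.058,zd)],rng=.012).tolist())
    if n!="wrist": print("mouth",circ(p,(.513,.214),.115,[(.048,.115)],ang=np.linspace(-3.1,-1.5,30) if 0 else None).tolist())
E
```

```text
t: 18.4
position: [0.5064, 0.1469, 0.2502]
tcp_rot: [-3.141, 0.002, 0.439]
wrist_force: [-0.3, 0.2, -4.4]
grip_width: 0.24
gripper_force: 69.2
t: 18.9
position: [0.5125, 0.209, 0.2508]
tcp_rot: [3.141, 0.001, 0.438]
wrist_force: [0.4, -1.7, -4.3]
grip_width: 0.237
gripper_force: 69.2
[0.5125331  0.20896047 0.25075383] [ 0.051 -0.087 -0.   ]
wrist disc [[208.8765, 0.5115, 0.207], [207.2212, 0.511, 0.2075], [207.2087, 0.5115, 0.2075]]
scene disc [[211.1974, 0.513, 0.201], [211.1297, 0.513, 0.2015], [211.0573, 0.5135, 0.201]]
mouth [[257.2254, 0.5135, 0.214], [257.1877, 0.513, 0.2145], [257.1808, 0.5135, 0.2145]]
top disc [[179.8586, 0.5205, 0.197], [179.8411, 0.52, 0.197], [178.8091, 0.5195, 0.197]]
mouth [[141.6872, 0.5185, 0.2195], [141.6766, 0.519, 0.2195], [141.5446, 0.5185, 0.22]]
```

```bash
python3 -m pendant '[{"tx":0.06,"ty":-0.09,"tz":0.2,"twist":0,"hand":-1},{"tx":0,"ty":0,"tz":0.4,"twist":0,"hand":-1},{"tx":0,"ty":0,"tz":0.4,"twist":0,"hand":-1},{"tx":0,"ty":0,"tz":0.3,"twist":0,"hand":-1},{"tx":0,"ty":0,"tz":0.1,"twist":0,"hand":-1},{"tx":0,"ty":0,"tz":0,"twist":0,"hand":-1},{"tx":0,"ty":0,"tz":0,"twist":0,"hand":-1}]'
python3 - <<'E'
from h import *
s=env.get_state();x,y,z=s["position"]
zd=z-.0536
for n in("wrist","scene"):
    p=env.camera(n);print(n,"disc",circ(p,(x,y),0,[(.058,zd+.023)],rng=.01).tolist())
b=cv2.resize(p["color"][90:210,300:440],(800,686))[:600];cv2.imwrite("pics/s3.png",b[:,:,::-1])
print(s["position"])
E
```

```text
t: 19.75
position: [0.5141, 0.2146, 0.1819]
tcp_rot: [3.142, -0.001, 0.438]
wrist_force: [-0.4, -0.9, -4.2]
grip_width: 0.235
gripper_force: 69.1
wrist disc [[210.4166, 0.5131, 0.2126], [208.1324, 0.5126, 0.2126], [201.6159, 0.5131, 0.2121]]
scene disc [[228.8047, 0.5146, 0.2096], [228.7884, 0.5151, 0.2086], [228.7537, 0.5146, 0.2091]]
[0.51413841 0.21461938 0.18185313]
```

View pics/s3.png

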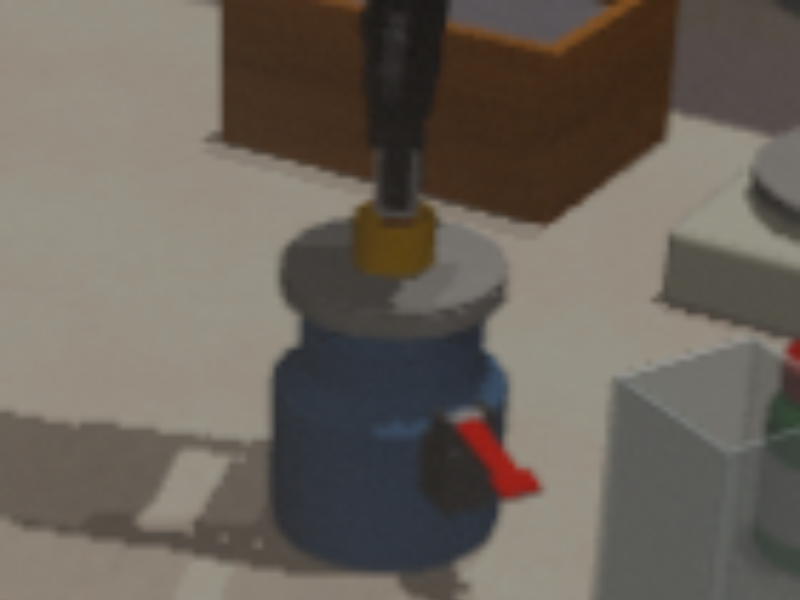

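The cover sits centred over the mouth (disc at (393,265), neck below it), with the lever clear. I lower slowly.

```bash
python3 -m pendant '[{"tx":0,"ty":0,"tz":0.1,"twist":0,"hand":-1},{"tx":0,"ty":0,"tz":0.1,"twist":0,"hand":-1},{"tx":0,"ty":0,"tz":0.1,"twist":0,"hand":-1},{"tx":0,"ty":0,"tz":0.1,"twist":0,"hand":-1},{"tx":0,"ty":0,"tz":0.05,"twist":0,"hand":-1},{"tx":0,"ty":0,"tz":0,"twist":0,"hand":-1}]'
```

```text
t: 20.45
position: [0.5136, 0.2145, 0.1583]
tcp_rot: [-3.141, 0.001, 0.438]
wrist_force: [0.1, 0.2, -4.1]
grip_width: 0.234
gripper_force: 69.1
```

Free inside the mouth with no contact force. I go on to the seat.

```bash
python3 -m pendant '[{"tx":0,"ty":0,"tz":0.04,"twist":0,"hand":-1},{"tx":0,"ty":0,"tz":0.03,"twist":0,"hand":-1},{"tx":0,"ty":0,"tz":0.02,"twist":0,"hand":-1},{"tx":0,"ty":0,"tz":0,"twist":0,"hand":-1},{"tx":0,"ty":0,"tz":0,"twist":0,"hand":-1}]'
```

```text
t: 20.95
position: [0.5139, 0.2145, 0.1547]
tcp_rot: [3.141, -0.0, 0.438]
wrist_force: [-1.7, -2.8, 1.4]
grip_width: 0.237
gripper_force: 69.9
```

```bash
python3 -m pendant '[{"tx":0,"ty":0,"tz":0,"twist":0,"hand":-0.2},{"tx":0,"ty":0,"tz":0,"twist":0,"hand":0.1},{"tx":0,"ty":0,"tz":0,"twist":0,"hand":0.7},{"tx":0,"ty":0,"tz":0,"twist":0,"hand":0.7},{"tx":0,"ty":0,"tz":0,"twist":0,"hand":0.7},{"tx":0,"ty":0,"tz":0,"twist":0,"hand":0.7},{"tx":0,"ty":0,"tz":0,"twist":0,"hand":0.7}]'
python3 - <<'E'
from h import *
s=env.get_state();x,y,z=s["position"];print(s["position"],s["grip_width"])
p=env.camera("scene");w=env.camera("wrist")
for q in(p,w):
  print("disc",circ(q,(.5135,.2135),0,[(.058,.124)],rng=.008).tolist(),"collar",circ(q,(.5135,.2135),0,[(.021,.150),(.016,.150)],rng=.008).tolist(), "collar lm",[ (atz(q,r["point"],.137).round(4),round(r["score"],2)) for r in env.landmark_of(q,"collar")])
b=np.hstack([cv2.resize(p["color"][90:210,300:440],(400,343)),cv2.resize(w["color"][100:400,120:470],(400,343))]);cv2.imwrite("pics/s4.png",b[:,:,::-1])
E
```

```text
t: 21.65
position: [0.5138, 0.2146, 0.1543]
tcp_rot: [-3.142, -0.0, 0.438]
wrist_force: [0.2, 0.9, -0.4]
grip_width: 0.849
gripper_force: 0.0
[0.51376951 0.21456046 0.15428315] 0.8492773090894484
disc [[239.1775, 0.515, 0.209], [239.0084, 0.515, 0.2095], [239.0071, 0.5145, 0.2085]] collar [[554.4354, 0.5085, 0.2215], [554.0739, 0.508, 0.2215], [553.8115, 0.5085, 0.221]] collar lm [(array([0.5177, 0.205 , 0.137 ]), 0.88), (array([ 0.6076, -0.4994,  0.137 ]), 0.73), (array([ 0.4389, -0.4061,  0.137 ]), 0.72)]
disc [[216.1876, 0.5125, 0.2125], [212.5341, 0.5125, 0.213], [211.1978, 0.513, 0.2125]] collar [[226.6436, 0.513, 0.213], [224.7265, 0.513, 0.2125], [220.5329, 0.5135, 0.213]] collar lm []
```

View pics/s4.png

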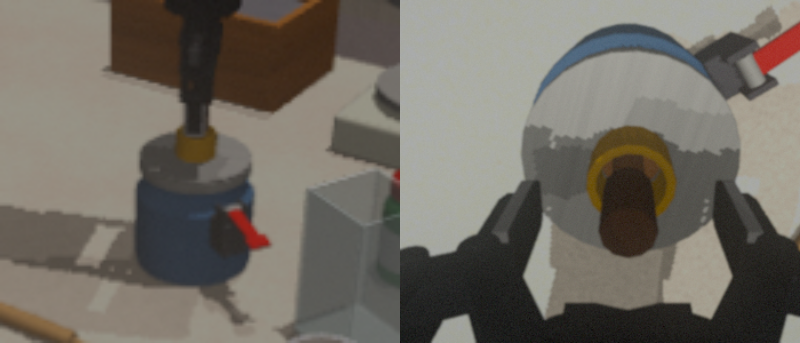

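The lids are seated: the skirt is down around the neck and the fingers are open, with the collar (630,180) midway between the tips. I descend to the collar and grip it.

```bash
python3 -m pendant '[{"tx":-0.02,"ty":0.02,"tz":0.1,"twist":0,"hand":0.7},{"tx":0,"ty":0,"tz":0.2,"twist":0,"hand":0.7},{"tx":0,"ty":0,"tz":0.15,"twist":0,"hand":0.7},{"tx":0,"ty":0,"tz":0.1,"twist":0,"hand":0.5},{"tx":0,"ty":0,"tz":0.02,"twist":0,"hand":0.4},{"tx":0,"ty":0,"tz":0,"twist":0,"hand":0.3},{"tx":0,"ty":0,"tz":0,"twist":0,"hand":0.2},{"tx":0,"ty":0,"tz":0,"twist":0,"hand":0.2}]'
```

```text
t: 22.65
position: [0.5135, 0.2133, 0.1261]
tcp_rot: [3.142, -0.001, 0.438]
wrist_force: [-0.3, 0.3, -0.4]
grip_width: 0.599
gripper_force: 0.0
```

```bash
python3 -m pendant '[{"tx":0,"ty":0,"tz":0,"twist":0,"hand":0.08},{"tx":0,"ty":0,"tz":0,"twist":0,"hand":0},{"tx":0,"ty":0,"tz":0,"twist":0,"hand":-0.1},{"tx":0,"ty":0,"tz":0,"twist":0,"hand":-0.3},{"tx":0,"ty":0,"tz":0,"twist":0,"hand":-0.6},{"tx":0,"ty":0,"tz":0,"twist":0,"hand":-1},{"tx":0,"ty":0,"tz":0,"twist":0,"hand":-1},{"tx":0,"ty":0,"tz":0,"twist":0,"hand":-1}]' 50
```

```text
t: 23.45
position: [0.5134, 0.2133, 0.1264]
tcp_rot: [3.141, -0.001, 0.438]
wrist_force: [-2.6, -1.2, 6.2]
grip_width: 0.479
gripper_force: 49.9
```

```bash
python3 -m pendant '[{"tx":0,"ty":0,"tz":-0.05,"twist":0,"hand":-1},{"tx":0,"ty":0,"tz":-0.1,"twist":0,"hand":-1},{"tx":0,"ty":0,"tz":-0.2,"twist":0,"hand":-1},{"tx":0,"ty":0,"tz":-0.25,"twist":0,"hand":-1},{"tx":0,"ty":0,"tz":-0.25,"twist":0,"hand":-1},{"tx":0,"ty":0,"tz":-0.25,"twist":0,"hand":-1},{"tx":0,"ty":0,"tz":-0.25,"twist":0,"hand":-1},{"tx":0,"ty":0,"tz":-0.25,"twist":0,"hand":-1},{"tx":0,"ty":0,"tz":-0.25,"twist":0,"hand":-1},{"tx":0,"ty":0,"tz":-0.25,"twist":0,"hand":-1},{"tx":0,"ty":0,"tz":-0.2,"twist":0,"hand":-1},{"tx":0,"ty":0,"tz":0,"twist":0,"hand":-1}]'
python3 - <<'E'
from h import *
p=env.camera("scene");b=p["color"][60:210,290:450];cv2.imwrite("pics/s5.png",cv2.resize(b,(640,600))[:,:,::-1])
E
```

```text
t: 24.65
position: [0.5138, 0.2134, 0.2423]
tcp_rot: [3.141, -0.002, 0.438]
wrist_force: [-0.7, -0.2, -1.5]
grip_width: 0.482
gripper_force: 50.6
```

View pics/s5.png

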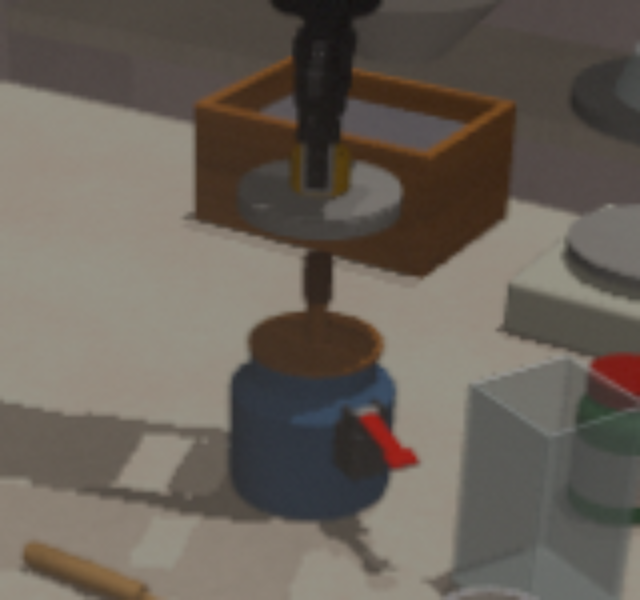

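The cover (320,195) is held level, well clear above the knob (317,278). The inner lid is seated flat on the rim (315,345), and the lever is down. I hand in.

```bash
python3 -m pendant '[{"tx":0,"ty":0,"tz":0,"twist":0,"hand":-1},{"tx":0,"ty":0,"tz":0,"twist":0,"hand":-1},{"tx":0,"ty":0,"tz":0,"twist":0,"hand":-1}]'; python3 -c "
from cell import env;print(env.finish_job())"
```

```text
t: 25.0
position: [0.5131, 0.2132, 0.2403]
tcp_rot: [-3.141, 0.001, 0.438]
wrist_force: [0.3, 0.3, -1.9]
grip_width: 0.482
gripper_force: 50.6
the job is handed in; nothing more can be done
None
```

I handed the job in at 25 s: the vent lever is down on its stop, the inner lid is seated in the mouth, and the outer cover is held level about 35 mm clear above the knob; the hand-in returned no verdict.

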